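Load the lamp's filter flap and hold it on its balance

TASK

Take the largest mounted glass filter out of the compartment tray and lay it, without dropping it, fully down in the round seat of the lamp's filter flap. Then take the flap by the cross bar at its end and swing it up gently to the point where it balances between falling open and falling against the lamp, and finish holding it still there by that bar, pinched between the fingers, so that I can wipe both faces of the glass. Never let the flap fall to either side, and leave the other filters and the things lying about where they are.

Things in the scene. Friction and masses are not known exactly. Their poses are not given: they have to be found in the camera images.
- lamp_unit: Grey bench lamp on a base plate 250 x 104 mm, fixed. Origin on the bench under the middle of the flap's hinge; x points from the hinge to the lamp house (away from the robot), y along the hinge, z up. A black light tube (61 mm across, axis 103 mm high) begins 20 mm behind the hinge, the finned house (104 mm wide, 149 mm high) 72 mm behind it. The filter flap lies in front of the hinge.
- flap_hinge (a point): Middle of the flap's hinge line, which runs along the lamp unit's y axis, 55 mm above the bench. On the hinge's -y end a crank with a round weight (46 mm aside, up to 61 mm from the hinge line) stands upright while the flap lies forward and turns with it.
- filter_flap (a joint): Angle of the flap, rad: 0 = laid forward, level, on rest posts (start); grows as its free end swings up towards the lamp; 1.571 = upright against the lamp tube. The crank's weight makes it over-centre: with the large filter in it balances at 1.05 (60 degrees up from level), give or take 0.03; below, it falls forward; above, against the lamp. Hinge nearly free; about 0.5 N at the bar lifts it.
- flap_seat (a point): On the flap, 48 mm from the hinge: centre of the floor of the round filter seat, 45 mm across, 6 mm deep, mouth slightly flared; the floor is a ledge with a 34 mm opening. Ring 57 mm across outside. z points out of the seat (up when laid forward). Floor 55 mm above the bench when laid forward; the seated filter stands 8 mm out of the ring.
- flap_bar (a point): On the flap, 100 mm from the hinge: centre of the steel cross bar at its free end, 11 mm thick, 30 mm long, parallel to the hinge, 55 mm above the bench when laid forward. Take it over its two ends (30 mm) from above, so that it can turn between the fingers. A 9 mm wide stem joins its middle to the seat ring.
- filter_tray: Grey flat tray 66 x 228 x 7 mm with four compartments in a row along its y axis (56 mm apart, 54 mm long, 60 mm wide), floor 3 mm thick, fixed to the bench. Origin at the middle of its underside. Holds one mounted filter in each compartment, in any order.
- filter_large_c (a point): Centre (half-way up) of the largest mounted filter: clear glass in a dark metal ring, 42 mm across, 14 mm high, about 0.034 kg, lying flat in the tray, so that it stands 10 mm above the tray's walls. The only one that fits the seat.
- filter_large: The same filter; origin at the centre of its underside, z along its axis.
- filter_medium_a: Mounted filter like it but 34 mm across, 14 mm high; origin at the centre of its underside. Stays in the tray.
- filter_medium_b: Another filter, 34 mm across. Stays in the tray.
- filter_small: Mounted filter, 26 mm across. Stays in the tray.
- lens_tissue: Bystander lying on the bench: flat white and dark-red booklet, 50 x 74 x 10 mm. Leave it.
- forceps: Bystander lying on the bench: steel forceps lying flat, 132 mm long. Leave it.
- pen_1: Bystander lying on the bench: thick marker pen with a red cap, 135 mm long. Leave it.
- tally_counter: Bystander lying on the bench: round hand tally counter, 50 x 61 x 17 mm. Leave it.
- bulb_pipette: Bystander lying on the bench: thin translucent bulb pipette, 150 mm long. Leave it.
Not all that is in view belongs to the job. Leave any orange or pink look-alike of the filter_large alone.

How it is judged:
By the outcome, as a careful person would: the job done as asked, in the order asked, and still so for the second after the job is handed in, while the arm keeps its last pose, push and grip.
It also fails if it takes over 48 s, if anything falls off the work surface, if the arm or the gripper's body presses on something with over 40 N, if the wrist force passes 120 N, or if a joint passes its speed limit or range.

ROBOT

A 7-joint arm with a two-finger parallel gripper is mounted at the origin on a cart in front of the work surface, level with it; the furniture and walls round the work are solid. World frame = base frame: x ahead of the robot, y to its left, z up, the work surface at z = 0. Lengths are in m, angles in rad, forces in N, time in s.
With the tool pointing down it reaches from about 0.35 to 0.9 m from the base axis. Payload 8.1 kg.
Tool frame: the origin (TCP) lies at the centre of the arm's flange, where the gripper is bolted on; the fingertips stand 178 mm ahead of it and the grasp point (between the pads) lies 159 mm ahead of it; z points along the fingers, y is the direction in which the jaws open and shut (so a half turn about z gives the same grasp; the last joint's range is limited). The gripper opens to 92 mm and grips with 3 to 60 N. Pads are 19 mm wide; open, the fingers measure 130 mm over their backs; the gripper's body (75 mm by 190 mm) begins 47 mm behind the grasp point.
Start: joints at [1.121, 0.434, 0.025, 1.573, -0.012, 1.134, -0.075], TCP at [0.212, -0.588, 0.405] pointing down, gripper open.
Joint ranges: [-2.62, 2.62], [-0.44, 2.09], [-1.27, 1.32], [0.08, 2.57], [-1.32, 4.46], [0.12, 2], [-2.74, 2.74]. Speed limits (rad/s): [2.22, 2.22, 3.01, 3.01, 3.14, 3.14, 3.14].

INTERFACE

Orientations are given as a rotation vector (axis times angle).
In Python, from cell import arm, get_image, camera_model gives the robot as it stands. The module is installed in compiled form; this text tells all that it offers.
- The arm moves only by the shell command python3 -m pendant 'ROWS' [FORCE]. ROWS is JSON, a list that holds one entry, the list of rows, each a list of 7 numbers: the shift along the tool's x, y, z in mm, then the turn, a rotation vector about the tool's x, y, z in rad, then the closure, from -1 (fully open) to 1 (shut). In form: [[[x, y, z, rx, ry, rz, hand], ...]]. A call has 1 to 20 rows; each row is the pose to reach, as a shift and turn from the pose commanded when the call began, along the tool's axes at that moment; what a row does not reach only later rows make up. A row lasts 1/8 s, in which the tool goes at most 62.5 mm and 10.7 degrees, less where a joint would pass 70% of its speed; a pose out of reach is approached as far as the arm can. A call with a gripper value outside its range is refused whole. The fingers move at their own pace and stop on an object; FORCE is the grip in N (left out, the last holds). Time passes only in rows, so rows that repeat a pose let the fingers close. It gives the time, the measured TCP pose, the force and the opening at its end, in the units of the state.
- arm.observe(): the state, without advancing time (a new reading comes with each control period).
- get_image(name): name is "scene" or "top" or "wrist"; returns the picture (480x640x3 uint8, red, green, blue); there is no depth.
- camera_model(name): a dict with "fx", "fy", "cx", "cy" (pixels), "k1" (the pictures are not rectified: a ray, as slopes to the right and down, at radius r is drawn at 1 + k1 r^2 times it, then the intrinsics apply), "position" and "orientation" of the camera in the world; the wrist camera has in their place "T_tool_cam" (4x4, takes a point from camera to tool coordinates, whose origin is the TCP and whose axes are the flange's). Camera axes: x right, y down, z forward; pixel columns grow to the right and rows downward; lengths in m; the calibration is good to about 2 mm. A picture is of the moment at which its call begins: read the wrist's pose just before it. camera_model takes no time and is no camera call.
- arm.sign_off(): hands the job in, once; it reports no verdict.
The state is a dict: "clock": time; "joints": joint angles; "dq": joint speeds; "joint_efforts": joint torques, N m; "position": TCP position; "ee_rot": TCP orientation; "force": force on the tool from outside, world axes, zero at the start; "ft_torque": the same for the moment, N m; "width": opening from 0.0 (shut) to 1.0 (fully open).
Only numpy, scipy, OpenCV 4.12 (cv2) and the standard library are available. Lean on these libraries where they do the work, as an engineer would, in place of code of your own. Each camera call takes 0.05 s, during which the arm holds its last target.

## Working session

There is one attempt and no reset: what is moved stays moved. The work goes in short steps, Python scripts to look and compute and a shell command to move; the robot and the scene stay as the last step left them, time stands still between calls to the robot, and variables do not carry over. Pictures are saved under pics/ and viewed, and the job is handed in when it is done.

```bash
mkdir -p pics; ls; python3 - <<'E'
from cell import arm,get_image,camera_model
import cv2
s=arm.observe()
for k in s: print(k,s[k])
for n in("scene","top","wrist"):
    cv2.imwrite(f"pics/{n}0.png",get_image(n)[:,:,::-1]); print(n,camera_model(n))
E
```

```text
pics
clock 0.0
joints [ 1.12142876  0.43522359  0.02498484  1.57406714 -0.01160205  1.1339971
 -0.07507658]
dq [ 0.00017495  0.00128559  0.00074203 -0.00029997 -0.00110339 -0.00131577
  0.00100825]
joint_efforts [-1.80342690e-04 -6.67854238e+01  9.84813273e-01 -3.14465582e+01
 -6.05922681e-02  4.28898528e-02  1.56743963e-04]
position [ 0.21230267 -0.58760223  0.4039561 ]
ee_rot [-3.09303225e+00 -5.41628964e-01  6.40869090e-04]
force [-0.35547265  0.13876904  0.22038972]
ft_torque [-0.02045437 -0.05954693  0.02426232]
width 1.0014959418279734
scene {'fx': 556.2538140252875, 'fy': 556.2538140252875, 'cx': 325.4266912209583, 'cy': 242.26710404464737, 'k1': -0.043055507397200515, 'position': array([-0.45104689, -0.71336862,  0.78299561]), 'orientation': array([-1.9297168 ,  1.04941681, -0.59417912])}
top {'fx': 557.7360153454956, 'fy': 557.7360153454956, 'cx': 323.37424557782094, 'cy': 241.31285120585756, 'k1': 0.029270833815969198, 'position': array([-0.10027363, -0.36314618,  1.65165127]), 'orientation': array([-2.33577755,  1.57831232, -0.30632363])}
wrist {'fx': 355.771935877482, 'fy': 355.771935877482, 'cx': 320.625733517302, 'cy': 236.808360164765, 'k1': -0.06713863446925614, 'T_tool_cam': array([[ 7.76603236e-04, -9.62612925e-01, -2.70879594e-01,
         7.28834811e-02],
       [ 9.99999625e-01,  8.51338812e-04, -1.58398047e-04,
        -6.89331256e-05],
       [ 3.83086318e-04, -2.70879369e-01,  9.62613225e-01,
         2.06739108e-02],
       [ 0.00000000e+00,  0.00000000e+00,  0.00000000e+00,
         1.00000000e+00]])}
```

View pics/scene0.png

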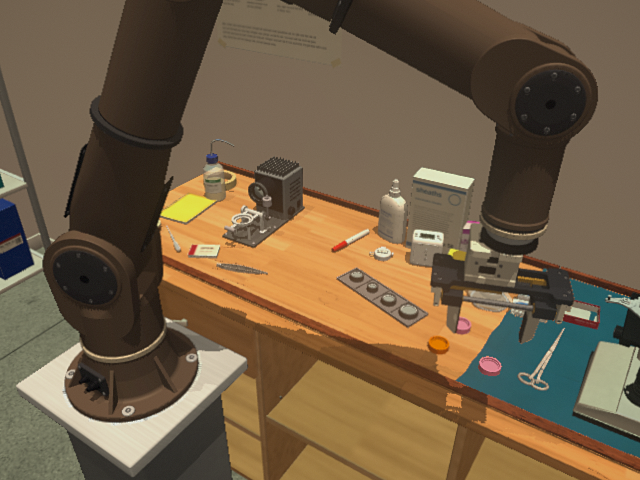

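View pics/top0.png

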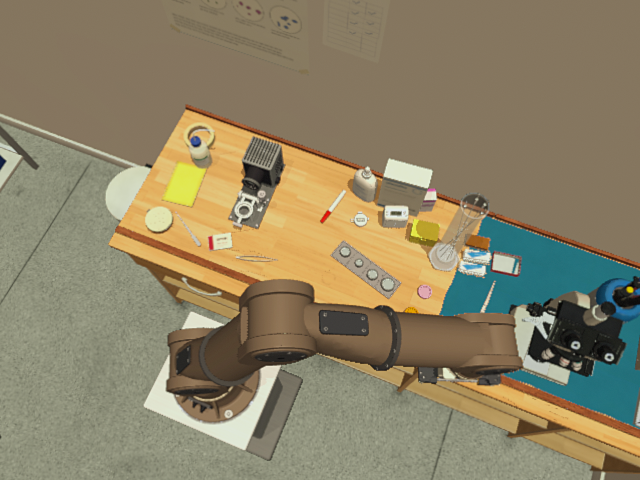

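View pics/wrist0.png

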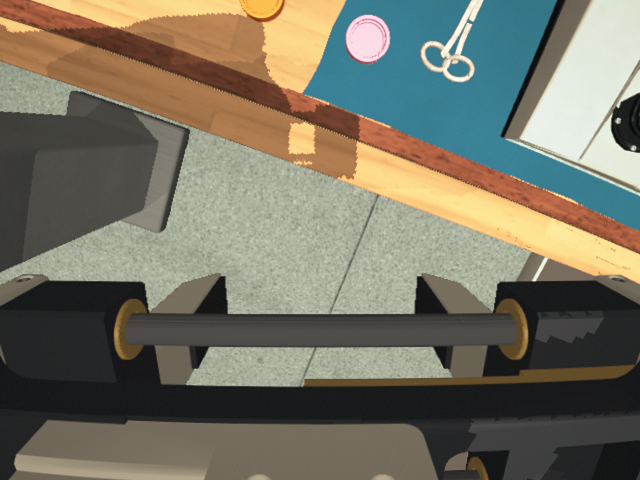

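The scene and top views show the lamp with its flap (top about (245,208)) and the tray with four filters (top (345,252), (359,263), (372,274), (388,284)). I'll enlarge these.

```bash
cat > h.py <<'E'
from cell import arm,get_image,camera_model
import numpy as np, cv2
from scipy.spatial.transform import Rotation as R
def campose(n,s=None):
    m=camera_model(n)
    if n=="wrist":
        s=s or arm.observe(); T=np.eye(4);T[:3,:3]=R.from_rotvec(s["ee_rot"]).as_matrix();T[:3,3]=s["position"]
        C=T@m["T_tool_cam"]; return m,C[:3,:3],C[:3,3]
    return m,R.from_rotvec(m["orientation"]).as_matrix(),m["position"]
def ray(n,px,s=None):
    m,Rc,p=campose(n,s); d=np.array([(px[0]-m["cx"])/m["fx"],(px[1]-m["cy"])/m["fy"]]);u=d.copy()
    for _ in range(20): u=d/(1+m["k1"]*(u@u))
    return p,Rc@np.array([u[0],u[1],1])
def p2w(n,px,z,s=None):
    p,d=ray(n,px,s); return p+d*(z-p[2])/d[2]
def w2p(n,P,s=None):
    m,Rc,p=campose(n,s); q=(np.atleast_2d(P)-p)@Rc; u=q[:,:2]/q[:,2:]; u=u*(1+m["k1"]*(u**2).sum(1,keepdims=True))
    return u*[m["fx"],m["fy"]]+[m["cx"],m["cy"]]
def tri(obs):
    A=np.zeros((3,3));b=np.zeros(3)
    for n,px,s in obs:
        p,d=ray(n,px,s);d/=np.linalg.norm(d);M=np.eye(3)-np.outer(d,d);A+=M;b+=M@p
    return np.linalg.solve(A,b)
E
python3 - <<'E'
import cv2,numpy as np
t=cv2.imread("pics/top0.png");s=cv2.imread("pics/scene0.png")
c=lambda i,x,y,w,h,k:cv2.resize(i[y:y+h,x:x+w],None,fx=k,fy=k,interpolation=cv2.INTER_CUBIC)
cv2.imwrite("pics/c1.png",np.hstack([c(t,325,235,80,65,5),c(s,330,260,100,65,4)[:,:400] if 0 else cv2.resize(c(s,330,258,100,75,4),(400,325))]))
cv2.imwrite("pics/c2.png",np.hstack([c(t,215,130,80,100,5),c(s,215,150,100,125,4)]))
E
```

```text
(no output)
```

View pics/c1.png

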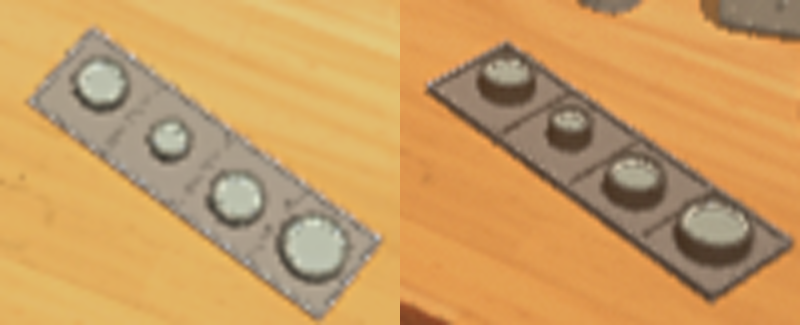

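View pics/c2.png

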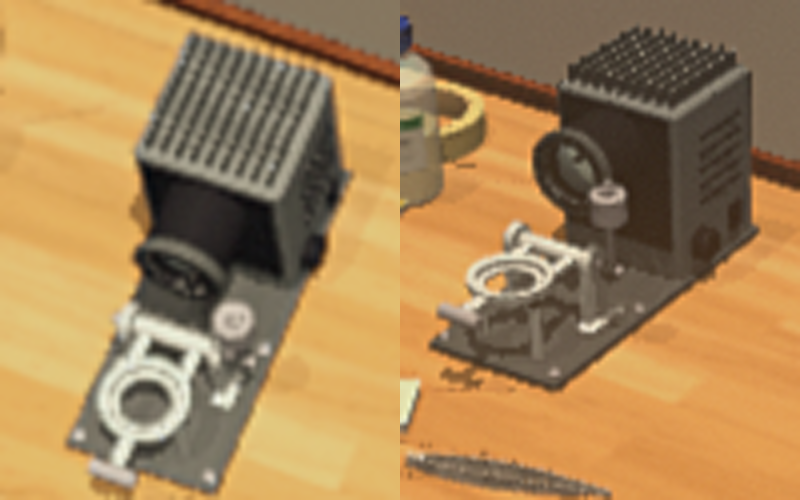

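Candidates (top-view pixels): A (345,252) medium, B (359,263) small, C (372,274) medium, D (388,284) – visibly the largest, clear glass in a dark ring. D fits. The pink and orange discs are on the mat outside the tray and are ignored. The flap is laid forward with its ring at about (243,210) and the bar at about (237,224).

```bash
python3 - <<'E'
from h import *
# top crop coords: x=325+u/5,y=235+v/5
f=lambda u,v:(325+u/5-.4,235+v/5-.4)
for nm,(u,v) in dict(A=(101,82),B=(169,138),C=(236,197),D=(314,247)).items(): print(nm,p2w("top",f(u,v),.017).round(4))
print("D scene",p2w("scene",(408.1,309.6),.017).round(4), tri([("top",f(314,247),None),("scene",(408.1,309.6),None)]).round(4))
for u,v in((97,28),(30,100),(320,318),(381,240)): print(p2w("top",f(u,v),.005).round(4))
g=lambda u,v:(215+u/5-.4,130+v/5-.4); k=lambda u,v:(215+(u-400)/4-.4,150+v/4-.4)
for nm,a,b in (("ring",(143,402),(510,278)),("bar",(113,472),(460,315)),("weight",(233,320),(609,193)),("hingeL",(130,318),(517,236))):
  print(nm,tri([("top",g(*a),None),("scene",k(*b),None)]).round(4),p2w("top",g(*a),.06).round(4),p2w("scene",k(*b),.06).round(4))
E
```

```text
A [ 0.4943 -0.2079  0.017 ]
B [ 0.4755 -0.2604  0.017 ]
C [ 0.4549 -0.3122  0.017 ]
D [ 0.4426 -0.3674  0.017 ]
D scene [ 0.443  -0.3689  0.017 ] [ 0.4431 -0.368   0.0164]
[ 0.5319 -0.1913  0.005 ]
[ 0.4707 -0.1697  0.005 ]
[ 0.4053 -0.3858  0.005 ]
[ 0.4663 -0.4042  0.005 ]
ring [0.4883 0.1307 0.0609] [0.4875 0.1322 0.06  ] [0.4906 0.1307 0.06  ]
bar [0.4383 0.1292 0.0585] [0.4373 0.1293 0.06  ] [0.4371 0.1269 0.06  ]
weight [0.5395 0.0867 0.1134] [0.5607 0.1034 0.06  ] [0.6196 0.1494 0.06  ]
hingeL [0.5382 0.1646 0.0587] [0.5376 0.1643 0.06  ] [0.5366 0.1629 0.06  ]
```

```bash
cat >> h.py <<'E'
def goto(P,jaw_deg,xhint=None,s=None,tilt=None):
    """tool straight down at TCP P, tool y along world direction jaw_deg (exact). prints shift mm & rotvec in tool axes"""
    s=s or arm.observe(); R0=R.from_rotvec(s["ee_rot"]).as_matrix()
    a=np.deg2rad(jaw_deg); y=np.array([np.cos(a),np.sin(a),0]); z=np.array([0,0,-1.]); x=np.cross(y,z)
    Rt=np.stack([x,y,z],1); sh=R0.T@(np.array(P)-s["position"])*1000; rv=R.from_matrix(R0.T@Rt).as_rotvec()
    print("shift",sh.round(1),"rv",rv.round(4),"toolx",x.round(3)); return sh,rv
E
python3 - <<'E'
from h import *
s=arm.observe();M=R.from_rotvec(s["ee_rot"]).as_matrix();print(M.round(3), "jaw deg",np.rad2deg(np.arctan2(M[1,1],M[0,1])))
for j in(-18,162): goto((.443,-.368,.33),j)
E
```

```text
[[ 0.94   0.34  -0.   ]
 [ 0.34  -0.94   0.001]
 [-0.    -0.001 -1.   ]] jaw deg -70.13151139065242
shift [ 291.6 -128.1   74.3] rv [-1.100e-03 -4.000e-04 -9.099e-01] toolx [0.309 0.951 0.   ]
shift [ 291.6 -128.1   74.3] rv [-5.0000e-04  1.3000e-03  2.2317e+00] toolx [-0.309 -0.951 -0.   ]
```

```bash
python3 -m pendant '[[[292,-128,74,0,0,-0.91,-1],[292,-128,74,0,0,-0.91,-1],[292,-128,74,0,0,-0.91,-1],[292,-128,74,0,0,-0.91,-1],[292,-128,74,0,0,-0.91,-1],[292,-128,74,0,0,-0.91,-1],[292,-128,74,0,0,-0.91,-1],[292,-128,74,0,0,-0.91,-1],[292,-128,74,0,0,-0.91,-1],[292,-128,74,0,0,-0.91,-1],[292,-128,74,0,0,-0.91,-1],[292,-128,74,0,0,-0.91,-1]]]' 
python3 - <<'E'
from h import *
s=arm.observe();print(s["clock"],s["position"],s["joints"].round(2))
i=get_image("wrist");cv2.imwrite("pics/w1.png",i[:,:,::-1])
print(w2p("wrist",[[.443,-.368,.017],[.4549,-.3122,.017]],s))
E
```

```text
clock: 1.65
position: [0.4434, -0.3683, 0.3308]
ee_rot: [2.542, 1.846, -0.0]
force: [-0.9, -0.5, -0.2]
width: 0.999
1.65 [ 0.44342574 -0.36833292  0.33077691] [ 0.79  0.45 -0.26  1.77  0.14  0.95  0.16]
[[320.08937275 225.85063334]
 [312.76944585 157.69963772]]
```

View pics/w1.png

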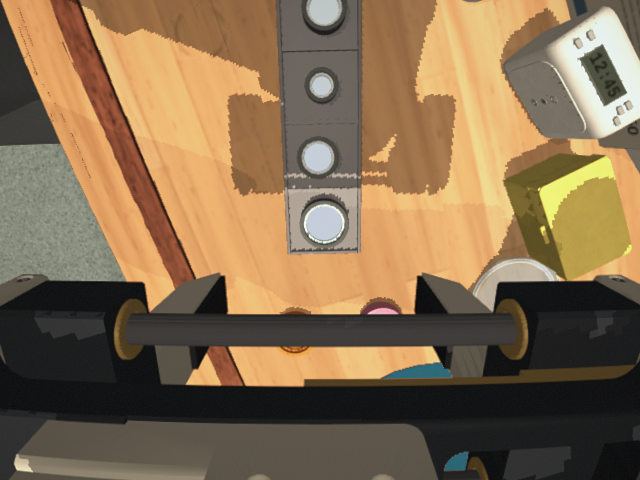

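The large filter D is at about (324,223), the biggest of the four in the tray. I'll fit it in an enlarged crop.

```bash
python3 - <<'E'
from h import *
s=arm.observe()
i=cv2.imread("pics/w1.png");c=cv2.resize(i[180:265,280:370],None,fx=7,fy=7,interpolation=cv2.INTER_CUBIC)
# overlay predicted circles
for P,col in (((.4457,-.3692),(0,0,255)),):
  for z,r in((.017,.021),(.003,.021)):
    a=np.linspace(0,2*np.pi,60);C=np.stack([P[0]+r*np.cos(a),P[1]+r*np.sin(a),0*a+z],1)
    q=((w2p("wrist",C,s)-[280,180]+.5)*7).astype(np.int32);cv2.polylines(c,[q],True,col if z>.01 else (0,255,0),1)
cv2.imwrite("pics/c3.png",c)
print(p2w("wrist",(324.3,222.7),.017,s))
E
```

```text
[ 0.44727203 -0.36636808  0.017     ]
```

View pics/c3.png

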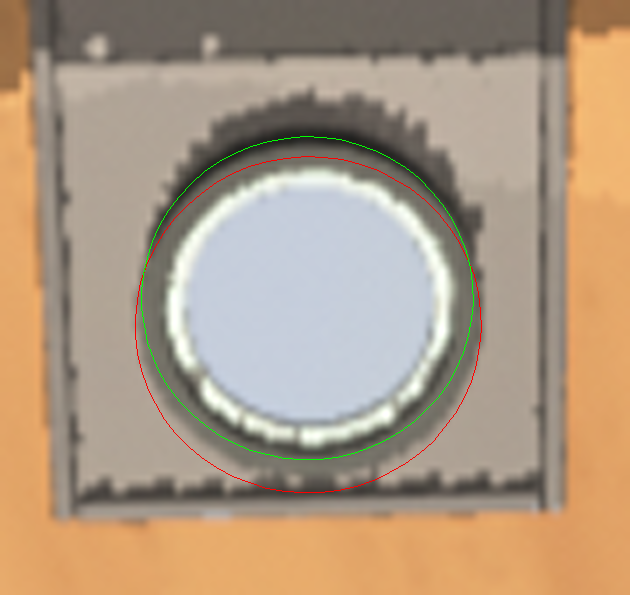

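```bash
python3 - <<'E'
from h import *
goto((.4462,-.367,.245),-18)
E
```

```text
shift [ 2.   2.2 85.7] rv [-0.      0.     -0.0001] toolx [0.309 0.951 0.   ]
```

```bash
python3 -m pendant '[[[2,2,40,0,0,0,-0.6],[2,2,86,0,0,0,-0.45],[2,2,86,0,0,0,-0.35],[2,2,86,0,0,0,-0.35]]]' 
python3 - <<'E'
from h import *
s=arm.observe();print(s["clock"],s["position"])
i=get_image("wrist");cv2.imwrite("pics/w2.png",i[:,:,::-1])
E
```

```text
clock: 2.2
position: [0.4466, -0.3672, 0.2461]
ee_rot: [2.54, 1.846, 0.001]
force: [-0.1, -0.4, 0.4]
width: 0.682
2.2 [ 0.44662948 -0.36716454  0.24607502]
```

View pics/w2.png

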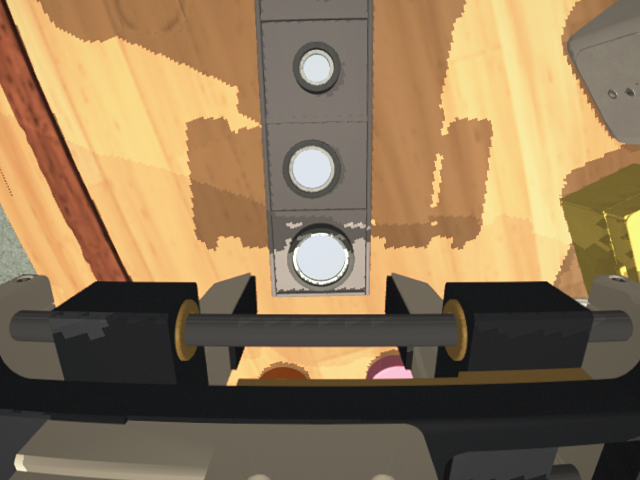

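Filter at about (321,257), nearly centred between the fingertips (inner edges ≈ (244,320) and (397,320)).

```bash
python3 - <<'E'
from h import *
s=arm.observe();print(p2w("wrist",(321.3,257),.017,s))
i=cv2.imread("pics/w2.png");c=cv2.resize(i[200:310,260:390],None,fx=6,fy=6,interpolation=cv2.INTER_CUBIC)
P=(.4455,-.3665)
a=np.linspace(0,2*np.pi,60)
for z,r in((.017,.021),(.003,.021)):
    q=((w2p("wrist",np.stack([P[0]+r*np.cos(a),P[1]+r*np.sin(a),0*a+z],1),s)-[260,200]+.5)*6).astype(np.int32);cv2.polylines(c,[q],True,(0,0,255) if z>.01 else (0,255,0),1)
cv2.imwrite("pics/c4.png",c)
E
```

```text
[ 0.44795542 -0.36654083  0.017     ]
```

View pics/c4.png

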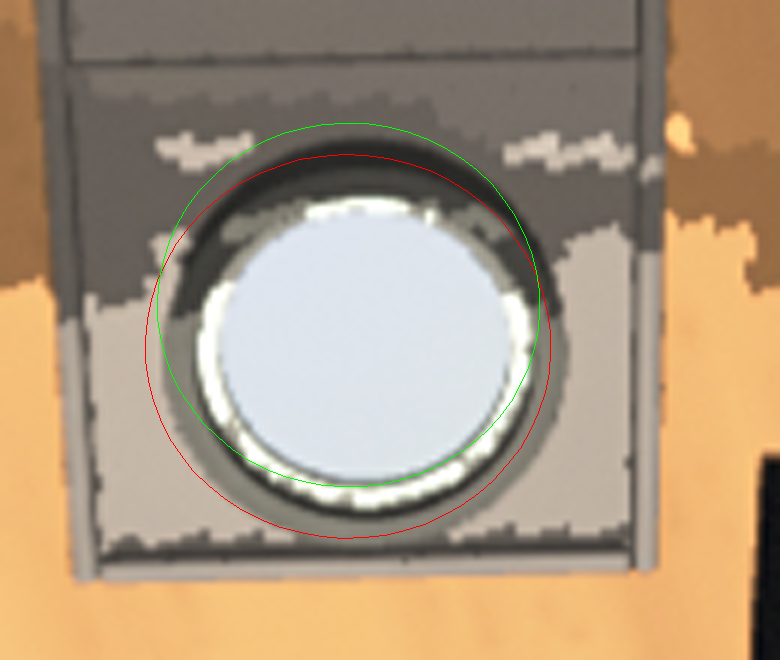

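```bash
python3 -m pendant '[[[0.4,0.8,30,0,0,0,-0.35],[0.4,0.8,50,0,0,0,-0.35],[0.4,0.8,57.8,0,0,0,-0.35],[0.4,0.8,57.8,0,0,0,-0.35],[0.4,0.8,57.8,0,0,0,-0.1],[0.4,0.8,57.8,0,0,0,0.1],[0.4,0.8,57.8,0,0,0,0.3],[0.4,0.8,57.8,0,0,0,0.5],[0.4,0.8,57.8,0,0,0,0.5],[0.4,0.8,57.8,0,0,0,0.5]]]' 12
python3 - <<'E'
from h import *
s=arm.observe();print(s["clock"],s["position"],s["width"]*92,s["force"])
i=get_image("wrist");cv2.imwrite("pics/w3.png",i[:,:,::-1])
E
```

```text
clock: 3.5
position: [0.4472, -0.367, 0.1875]
ee_rot: [2.541, 1.846, 0.0]
force: [-0.6, -0.2, 5.6]
width: 0.447
3.5 [ 0.44715117 -0.36695446  0.18751821] 41.16952718586819 [-0.55197283 -0.1528276   5.5986409 ]
```

View pics/w3.png

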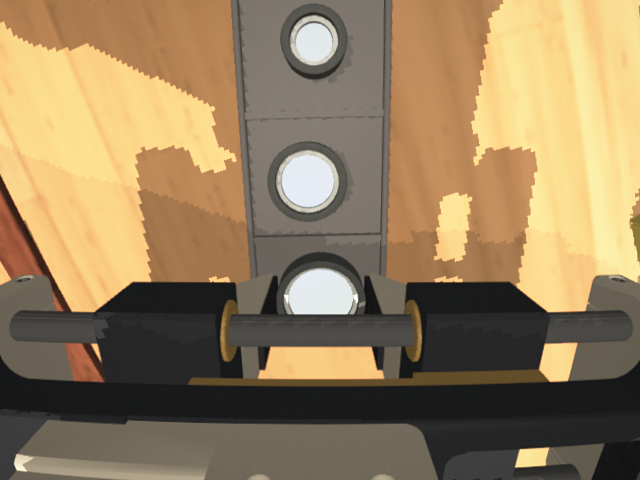

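```bash
python3 -m pendant '[[[0,0,-2,0,0,0,0.5],[0,0,-6,0,0,0,0.5],[0,0,-25,0,0,0,0.5],[0,0,-60,0,0,0,0.5],[0,0,-100,0,0,0,0.5],[0,0,-132,0,0,0,0.5],[0,0,-132,0,0,0,0.5]]]' 
python3 - <<'E'
from h import *
s=arm.observe();print(s["clock"],s["position"],s["width"]*92,s["force"],s["joints"].round(2))
for n in("wrist","scene"):
  i=get_image(n);cv2.imwrite(f"pics/{n}4.png",i[:,:,::-1])
a=cv2.imread("pics/wrist4.png")[200:400,200:450];b=cv2.imread("pics/scene4.png")[150:330,300:500]
cv2.imwrite("pics/c5.png",np.hstack([cv2.resize(a,(500,400),interpolation=cv2.INTER_CUBIC)[:,50:450],cv2.resize(b,(400,400),interpolation=cv2.INTER_CUBIC)]))
goto((.488,.131,.32),-90,s=s);goto((.488,.131,.32),-88,s=s)
E
```

```text
clock: 4.42
position: [0.4476, -0.3671, 0.3217]
ee_rot: [2.538, 1.844, 0.002]
force: [-0.7, 0.3, -0.5]
width: 0.452
4.425 [ 0.44761816 -0.36713678  0.32169424] 41.58073996929769 [-0.66257818  0.3172393  -0.53850404] [ 0.78  0.46 -0.26  1.77  0.14  0.92  0.15]
shift [ 4.862e+02 -1.155e+02  4.000e-01] rv [ 0.005  -0.0015  1.2566] toolx [1. 0. 0.]
shift [ 4.862e+02 -1.155e+02  4.000e-01] rv [ 0.005  -0.0014  1.2217] toolx [0.999 0.035 0.   ]
```

View pics/c5.png

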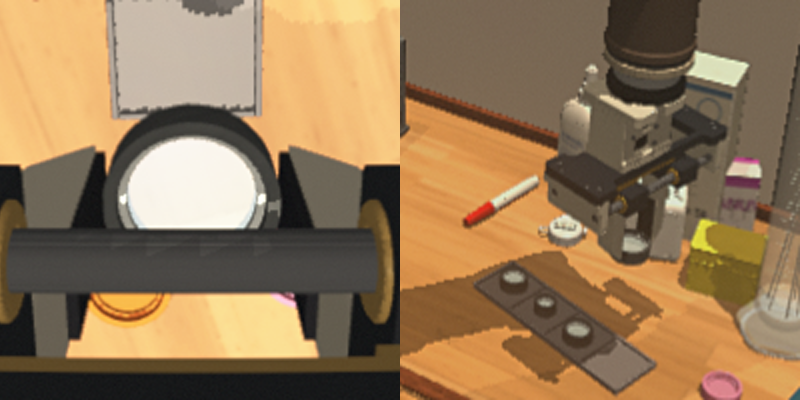

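Filter is held level between the pads, the tray compartment is empty and the other three are unmoved. Moving to a pose from which the wrist camera sees the flap.

```bash
python3 - <<'E'
from h import *
goto((.415,.131,.33),-89)
E
```

```text
shift [ 463.5 -184.   -11.2] rv [1.0000e-04 2.0000e-04 1.2392e+00] toolx [1.    0.017 0.   ]
```

```bash
python3 -m pendant '[[[30,-12,-10,0,0,0.09,0.5],[75,-30,-10,0,0,0.22,0.5],[125,-50,-10,0,0,0.36,0.5],[180,-72,-10,0,0,0.5,0.5],[235,-94,-10,0,0,0.65,0.5],[290,-116,-10,0,0,0.8,0.5],[345,-138,-10,0,0,0.95,0.5],[395,-158,-10,0,0,1.09,0.5],[435,-173,-11,0,0,1.18,0.5],[463,-184,-11,0,0,1.239,0.5],[463,-184,-11,0,0,1.239,0.5],[463,-184,-11,0,0,1.239,0.5],[463,-184,-11,0,0,1.239,0.5]]]' 
python3 - <<'E'
from h import *
s=arm.observe();print(s["clock"],s["position"],s["width"]*92,s["force"],s["joints"].round(2))
i=get_image("wrist");cv2.imwrite("pics/w5.png",i[:,:,::-1])
E
```

```text
clock: 6.15
position: [0.415, 0.1292, 0.3295]
ee_rot: [3.141, 0.026, -0.001]
force: [-0.9, -0.1, -0.0]
width: 0.45
6.15 [0.41498046 0.12924351 0.3294914 ] 41.36179253399873 [-0.89352361 -0.1206357  -0.04787186] [-0.2   0.24 -0.27  2.09  0.09  0.82 -2.07]
```

View pics/w5.png

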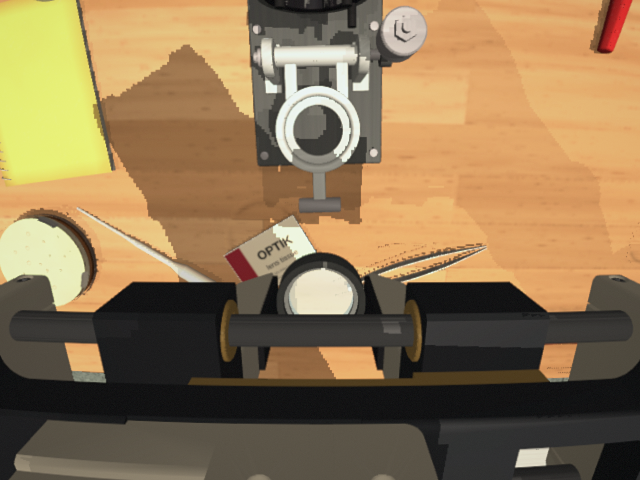

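Flap ring centred at about (318,129), bar at (320,205), hinge shaft at about (310,55), weight at (403,32). I'll enlarge for a fit.

```bash
cat > ov.py <<'E'
from h import *
def model(ox,oy,yaw,th=0,scale=1):
    # lamp frame polylines at flap angle th
    a=np.linspace(0,2*np.pi,80);L=[]
    def flap(r,y,n): # r from hinge, n out of seat normal
        r,y,n=np.broadcast_arrays(r,y,n); c,s=np.cos(th),np.sin(th)
        return np.stack([-r*c+n*s,y,.055+r*s+n*c],1)
    L.append(flap(.048+.0285*np.cos(a),.0285*np.sin(a),.006))
    L.append(flap(.048+.0225*np.cos(a),.0225*np.sin(a),.006))
    L.append(flap(.048+.017*np.cos(a),.017*np.sin(a),.0))
    q=np.array([[.1055,-.015],[.1055,.015],[.0945,.015],[.0945,-.015]])
    L.append(flap(q[:,0],q[:,1],.0))
    L.append(flap(np.array([0,0,0]),np.array([-.03,.03,-.03]),.0))
    c,s=np.cos(yaw),np.sin(yaw);M=np.array([[c,-s,0],[s,c,0],[0,0,1]])
    return [p@M.T+[ox,oy,0] for p in L]
def overlay(img,cam,box,k,par,out,s=None,th=0,extra=()):
    x,y,w,h=box;c=cv2.resize(img[y:y+h,x:x+w],None,fx=k,fy=k,interpolation=cv2.INTER_CUBIC)
    for p in list(model(*par,th=th))+list(extra):
        q=((w2p(cam,p,s)-[x,y]+.5)*k).astype(np.int32);cv2.polylines(c,[q],True,(0,0,255),1)
    cv2.imwrite(out,c)
E
python3 - <<'E'
from ov import *
s=arm.observe()
r=p2w("wrist",(318,129),.058,s);b=p2w("wrist",(320,204),.060,s);h=p2w("wrist",(312,57),.06,s);print(r,b,h)
overlay(cv2.imread("pics/w5.png"),"wrist",(245,20,150,200),4,(r[0]+.048,r[1],0.0),"pics/c6.png",s)
E
```

```text
[0.49310259 0.13235387 0.058     ] [0.44180467 0.13014734 0.06      ] [0.53828585 0.13690891 0.06      ]
```

View pics/c6.png

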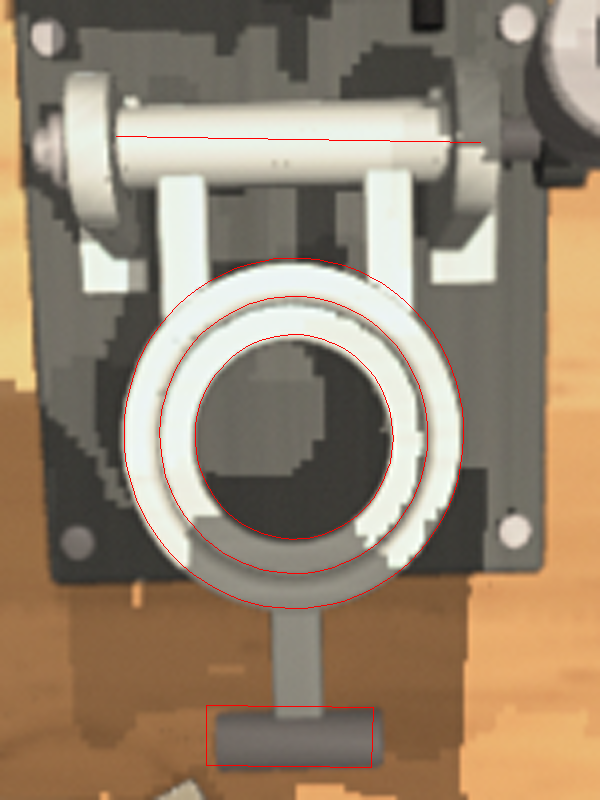

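```bash
python3 - <<'E'
from ov import *
s=arm.observe()
img=cv2.imread("pics/w5.png")
par=(.5412,.1339,.034)
overlay(img,"wrist",(245,20,150,200),4,par,"pics/a.png",s)
T=R.from_rotvec(s["ee_rot"]).as_matrix()
a=np.linspace(0,2*np.pi,80)
c=[]
for z,r in((.1705,.021),(.1845,.021)): c.append(np.stack([.0+r*np.cos(a),r*np.sin(a),z+0*a],1)@T.T+s["position"])
overlay(img,"wrist",(265,235,110,100),5,par,"pics/b.png",s,extra=c)
A=cv2.imread("pics/a.png")[:600,:];B=cv2.imread("pics/b.png")
o=np.zeros((800,1150,3),np.uint8);A=cv2.imread("pics/a.png");o[:800,:600]=A;o[:500,600:1150]=B;cv2.imwrite("pics/c7.png",cv2.resize(o,(790,550)))
E
```

```text
(no output)
```

View pics/c7.png

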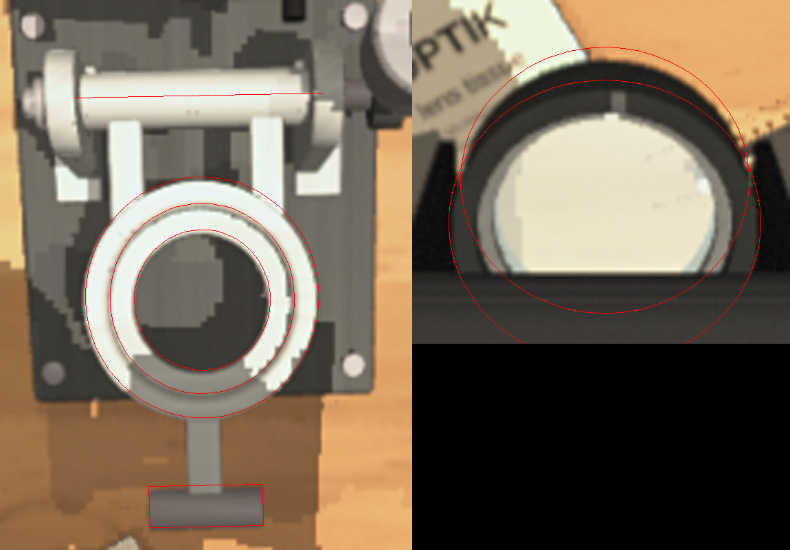

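```bash
python3 - <<'E'
from ov import *
s=arm.observe()
img=cv2.imread("pics/w5.png")
c=cv2.resize(img[245:320,265:375],None,fx=7,fy=7,interpolation=cv2.INTER_CUBIC)
c=np.clip(c.astype(float)*1.8,0,255).astype(np.uint8)
T=R.from_rotvec(s["ee_rot"]).as_matrix();a=np.linspace(0,2*np.pi,120)
for z,r,col in((.1705,.021,(0,0,255)),(.1845,.021,(0,255,0))):
  P=np.stack([-.0018+r*np.cos(a),-.0002+r*np.sin(a),z+0*a],1)@T.T+s["position"]
  q=((w2p("wrist",P,s)-[265,245]+.5)*7).astype(np.int32);cv2.polylines(c,[q],True,col,1)
cv2.imwrite("pics/c8.png",c)
E
```

```text
(no output)
```

View pics/c8.png

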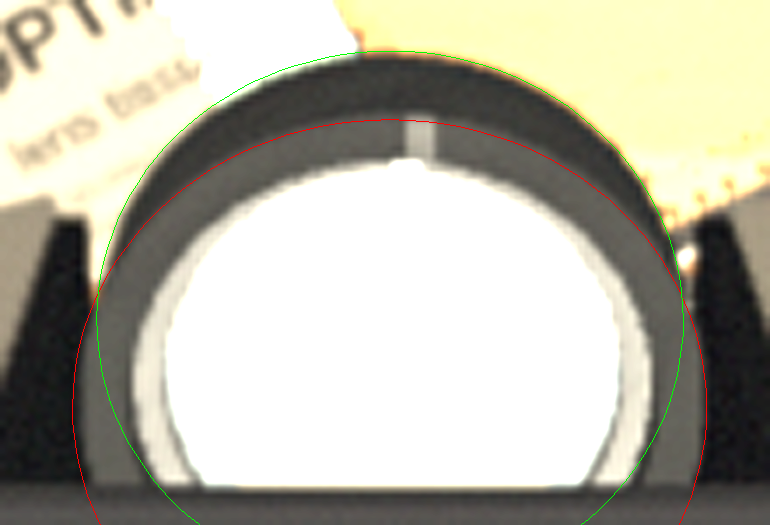

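```bash
python3 - <<'E'
from h import *
goto((.4952,.1321,.263),-88.05)
E
```

```text
shift [80.2 -1.5 66.6] rv [ 0.0005  0.0006 -0.0179] toolx [0.999 0.034 0.   ]
```

```bash
python3 -m pendant '[[[25,-0.5,5,0,0,-0.009,0.5],[60,-1,20,0,0,-0.018,0.5],[80,-1.5,40,0,0,-0.018,0.5],[80.2,-1.5,58,0,0,-0.018,0.5],[80.2,-1.5,66.6,0,0,-0.018,0.5],[80.2,-1.5,66.6,0,0,-0.018,0.5],[80.2,-1.5,66.6,0,0,-0.018,0.5]]]' 
python3 - <<'E'
from ov import *
s=arm.observe();print(s["clock"],s["position"],s["ee_rot"],s["width"]*92,s["force"])
i=get_image("wrist")[:,:,::-1].copy();cv2.imwrite("pics/w6.png",i)
T=R.from_rotvec(s["ee_rot"]).as_matrix();a=np.linspace(0,2*np.pi,120);c=[]
for z,r in((.1715,.021),(.1855,.021)): c.append(np.stack([-.002+r*np.cos(a),-.0002+r*np.sin(a),z+0*a],1)@T.T+s["position"])
overlay(i,"wrist",(250,180,140,150),5,(.5412,.1339,.034),"pics/c9.png",s,extra=c)
E
```

```text
clock: 7.08
position: [0.4952, 0.1333, 0.264]
ee_rot: [-3.141, -0.056, -0.002]
force: [0.5, 0.1, -0.5]
width: 0.454
7.075 [0.495249   0.13329895 0.26402401] [-3.14088955e+00 -5.60010785e-02 -1.55470036e-03] 41.724366359852525 [ 0.50250947  0.1280306  -0.5259944 ]
```

View pics/w6.png

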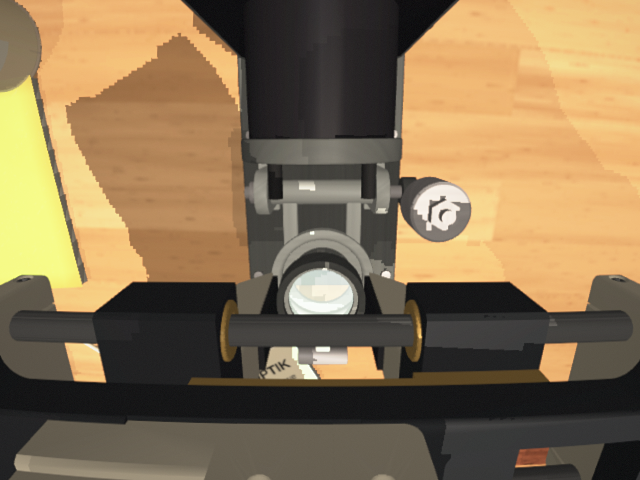

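View pics/c9.png

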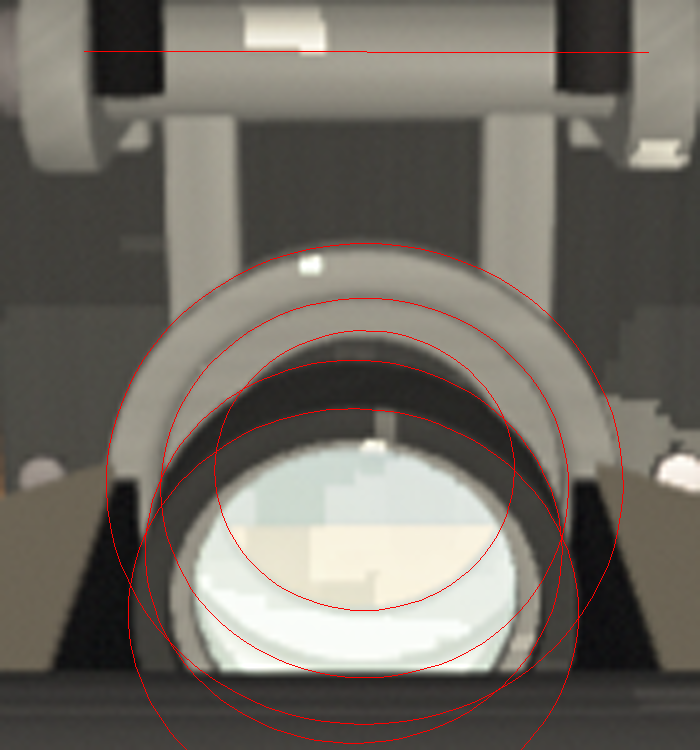

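```bash
python3 - <<'E'
from ov import *
s=arm.observe();print(s["position"],s["ee_rot"])
T=R.from_rotvec(s["ee_rot"]).as_matrix()
print((T.T@(np.array([.4932,.1323,.055])-s["position"])*1000).round(2))
E
```

```text
[0.49530241 0.1333375  0.26409268] [-3.14084275e+00 -5.61018847e-02 -1.94620425e-03]
[ -2.4    1.01 209.09]
```

```bash
python3 -m pendant '[[[-0.4,1.2,6,0,0,0,0.5],[-0.4,1.2,12,0,0,0,0.5],[-0.4,1.2,14,0,0,0,0.5],[-0.4,1.2,14,0,0,0,0.5]]]' 
python3 - <<'E'
from ov import *
s=arm.observe();print(s["clock"],s["position"],s["ee_rot"],s["width"]*92,s["force"])
i=get_image("wrist")[:,:,::-1].copy();cv2.imwrite("pics/w7.png",i)
T=R.from_rotvec(s["ee_rot"]).as_matrix();a=np.linspace(0,2*np.pi,120);c=[]
print((T.T@(np.array([.4932,.1323,.055])-s["position"])*1000).round(2))
for z,r in((.1715,.021),(.1855,.021)): c.append(np.stack([-.002+r*np.cos(a),-.0002+r*np.sin(a),z+0*a],1)@T.T+s["position"])
overlay(i,"wrist",(250,190,140,140),5,(.5412,.1339,.034),"pics/c10.png",s,extra=c)
E
```

```text
clock: 7.62
position: [0.4947, 0.1322, 0.2491]
ee_rot: [3.141, 0.056, -0.001]
force: [-0.7, 0.3, -0.1]
width: 0.451
7.625 [0.49472307 0.13216821 0.24906962] [ 3.14094211e+00  5.63943536e-02 -7.57961566e-04] 41.46198310933763 [-0.74706593  0.34501593 -0.09419321]
[ -1.42  -0.21 194.07]
```

View pics/c10.png

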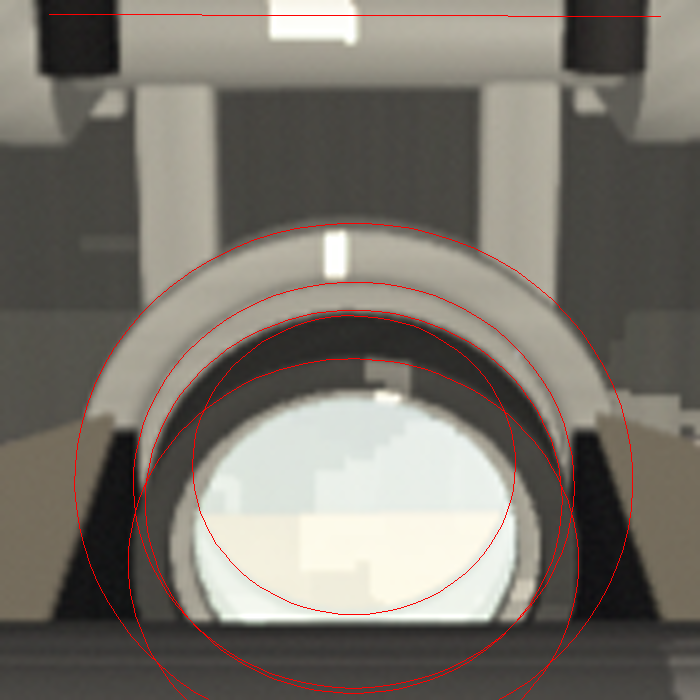

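```bash
python3 -m pendant '[[[0.5,0,2,0,0,0,0.5],[0.5,0,4,0,0,0,0.5],[0.5,0,5.5,0,0,0,0.5],[0.5,0,6.5,0,0,0,0.5],[0.5,0,6.5,0,0,0,0.5]]]'; python3 -c "
from h import *
s=arm.observe();print(s['position'],s['force'],s['ft_torque'])"
```

```text
clock: 8.3
position: [0.4953, 0.1321, 0.2427]
ee_rot: [3.141, 0.056, -0.0]
force: [-1.0, -0.4, 0.6]
width: 0.449
[0.49525914 0.1321238  0.24273855] [-1.03702503 -0.43795043  0.63810265] [ 0.01554806  0.00756013 -0.00377204]
```

```bash
python3 -m pendant '[[[0,0,1,0,0,0,0.5],[0,0,1.8,0,0,0,0.5],[0,0,2.3,0,0,0,0.5],[0,0,2.3,0,0,0,0.5]]]'; python3 - <<'E'
from ov import *
s=arm.observe();print(s['position'],s['force'],s['ft_torque'])
i=get_image("wrist")[:,:,::-1].copy();cv2.imwrite("pics/w8.png",i)
cv2.imwrite("pics/c11.png",cv2.resize(i[190:330,250:390],None,fx=4,fy=4,interpolation=cv2.INTER_CUBIC))
E
```

```text
clock: 8.8
position: [0.4953, 0.1321, 0.2405]
ee_rot: [3.141, 0.056, -0.0]
force: [0.1, 0.7, -0.9]
width: 0.449
[0.49528803 0.13214919 0.2404803 ] [ 0.06475628  0.72401123 -0.90671837] [0.02707761 0.04794797 0.02181785]
```

View pics/c11.png

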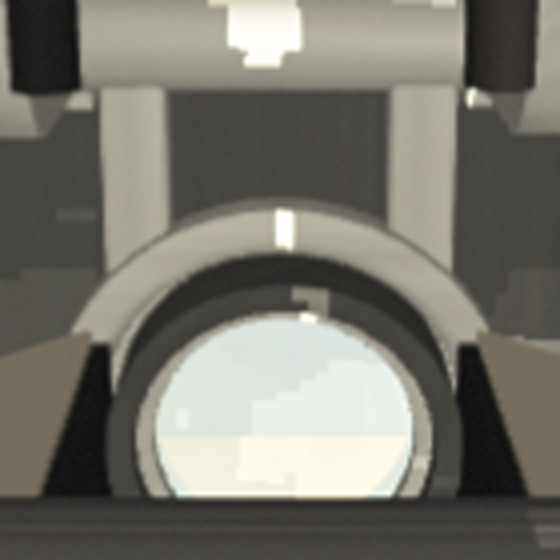

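The filter's lower part has entered the seat mouth, centred, with no contact force. Lowering the last bit in small steps.

```bash
python3 -m pendant '[[[0,0,0.5,0,0,0,0.5],[0,0,0.8,0,0,0,0.5],[0,0,0.8,0,0,0,0.5]]]'; python3 -m pendant '[[[0,0,0.4,0,0,0,0.5],[0,0,0.4,0,0,0,0.5]]]'
```

```text
clock: 9.22
position: [0.4953, 0.1321, 0.2397]
ee_rot: [3.141, 0.056, -0.0]
force: [0.0, 0.8, -0.1]
width: 0.454
clock: 9.48
position: [0.4953, 0.1321, 0.2395]
ee_rot: [3.141, 0.056, 0.0]
force: [-1.5, -0.4, 4.1]
width: 0.449
```

```bash
python3 -m pendant '[[[0,0,0,0,0,0,0.08],[0,0,0,0,0,0,0.04],[0,0,0,0,0,0,0.0],[0,0,0,0,0,0,-0.05],[0,0,0,0,0,0,-0.1]]]' ; python3 - <<'E'
from ov import *
s=arm.observe();print(s['position'],s['force'],s['width']*92)
i=get_image("wrist")[:,:,::-1].copy();cv2.imwrite("pics/w9.png",i)
cv2.imwrite("pics/c12.png",cv2.resize(i[190:330,230:410],None,fx=4,fy=4,interpolation=cv2.INTER_CUBIC))
E
```

```text
clock: 10.1
position: [0.4953, 0.132, 0.2393]
ee_rot: [3.141, 0.056, 0.0]
force: [0.4, -1.3, 2.3]
width: 0.548
[0.49532427 0.13202715 0.23931824] [ 0.39817315 -1.34205754  2.27151557] 50.394307705297464
```

View pics/c12.png

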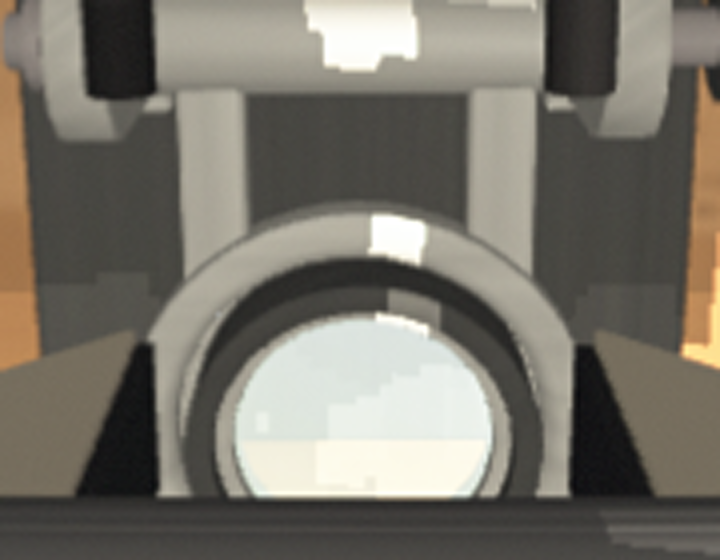

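```bash
python3 -m pendant '[[[0,0,-1,0,0,0,-0.1],[0,0,-4,0,0,0,-0.15],[0,0,-15,0,0,0,-0.2],[-20,0,-45,0,0,0,-0.2],[-55,0,-75,0,0,0,-0.2],[-78,0,-85,0,0,0,-0.2],[-78,0,-85,0,0,0,-0.2],[-78,0,-85,0,0,0,-0.2]]]' ; python3 - <<'E'
from ov import *
s=arm.observe();print(s['position'],s['force'],s['width']*92)
i=get_image("wrist")[:,:,::-1].copy();cv2.imwrite("pics/w10.png",i)
c=np.linspace(0,2*np.pi,80);par=(.5412,.1339,.034)
f=np.stack([.4932+.021*np.cos(c),.1323+.021*np.sin(c),.069+0*c],1)
cv2.imwrite("pics/c13.png",cv2.resize(i[20:220,245:395],None,fx=4,fy=4,interpolation=cv2.INTER_CUBIC)[:600])
overlay(i,"wrist",(245,20,150,200),4,par,"pics/c14.png",s,extra=[f])
cv2.imwrite("pics/c15.png",cv2.resize(np.hstack([cv2.resize(i[20:220,245:395],None,fx=4,fy=4,interpolation=cv2.INTER_CUBIC),cv2.imread("pics/c14.png")]),(790,527)))
cv2.imwrite("pics/s10.png",get_image("scene")[:,:,::-1])
E
```

```text
clock: 11.15
position: [0.418, 0.1293, 0.3246]
ee_rot: [-3.141, -0.056, -0.002]
force: [0.1, -0.3, 0.5]
width: 0.597
[0.41803173 0.12934869 0.32456152] [ 0.05439032 -0.31613436  0.46622412] 54.95646747271119
```

View pics/c15.png

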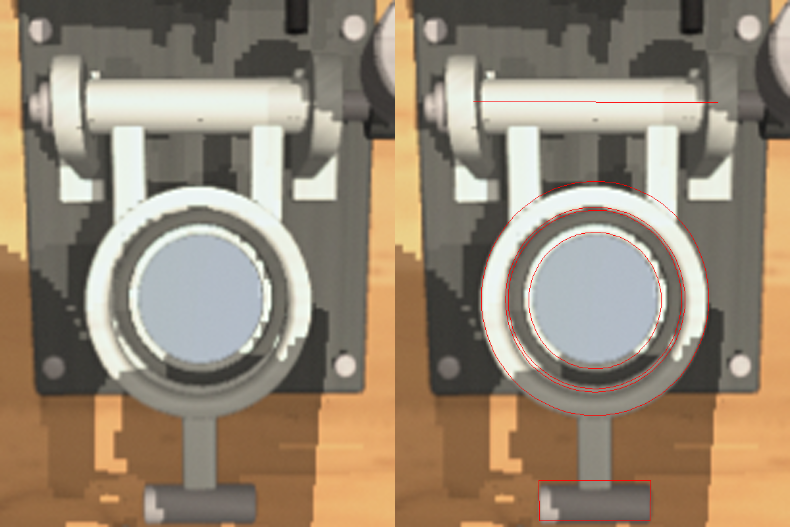

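```bash
python3 - <<'E'
import cv2
i=cv2.imread("pics/s10.png");cv2.imwrite("pics/s10c.png",cv2.resize(i[140:280,180:340],None,fx=4,fy=4,interpolation=cv2.INTER_CUBIC))
E
```

```text
(no output)
```

View pics/s10c.png

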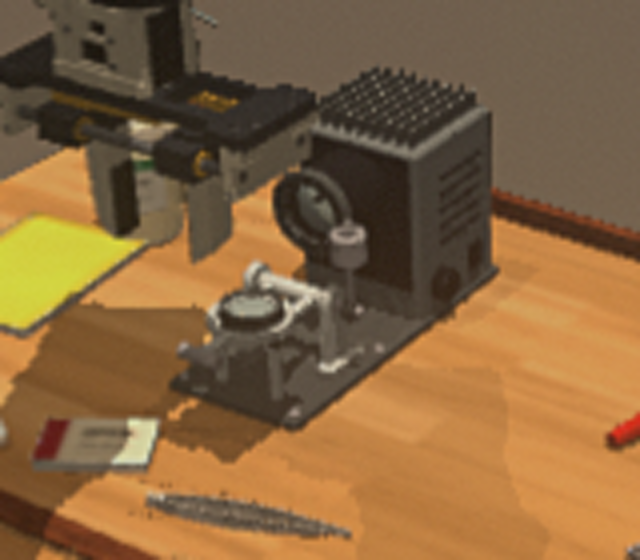

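The filter lies centred and level in the seat (wrist crop: filter circle concentric with the ring; scene crop also level). Now the bar.

```bash
python3 - <<'E'
from h import *
goto((.4425,.1304,.28),-88.05)
goto((.4425,.1304,.221),-88.05)
E
```

```text
shift [24.4 -0.2 44. ] rv [-0.0001  0.0002  0.0012] toolx [0.999 0.034 0.   ]
shift [ 24.5  -0.2 103. ] rv [-0.0001  0.0002  0.0012] toolx [0.999 0.034 0.   ]
```

```bash
python3 -m pendant '[[[15,-0.2,20,0,0,0,-0.1],[24.4,-0.2,44,0,0,0,-0.1],[24.4,-0.2,70,0,0,0,-0.1],[24.4,-0.2,70,0,0,0,-0.1]]]' ; python3 - <<'E'
from ov import *
s=arm.observe();print(s['position'],s['force'],s['width']*92)
i=get_image("wrist")[:,:,::-1].copy();cv2.imwrite("pics/w11.png",i)
T=R.from_rotvec(s["ee_rot"]).as_matrix()
overlay(i,"wrist",(230,120,180,230),3.3,(.5412,.1339,.034),"pics/c16.png",s)
print((T.T@(np.array([.4413,.1305,.055])-s["position"])*1000).round(2))
E
```

```text
clock: 11.75
position: [0.4415, 0.1301, 0.2524]
ee_rot: [3.14, 0.056, -0.007]
force: [-0.2, -0.3, -0.4]
width: 0.546
[0.44147466 0.1301141  0.252412  ] [-0.15218468 -0.25486479 -0.36987479] 50.25719805204074
[  0.71  -0.64 197.41]
```

View pics/c16.png

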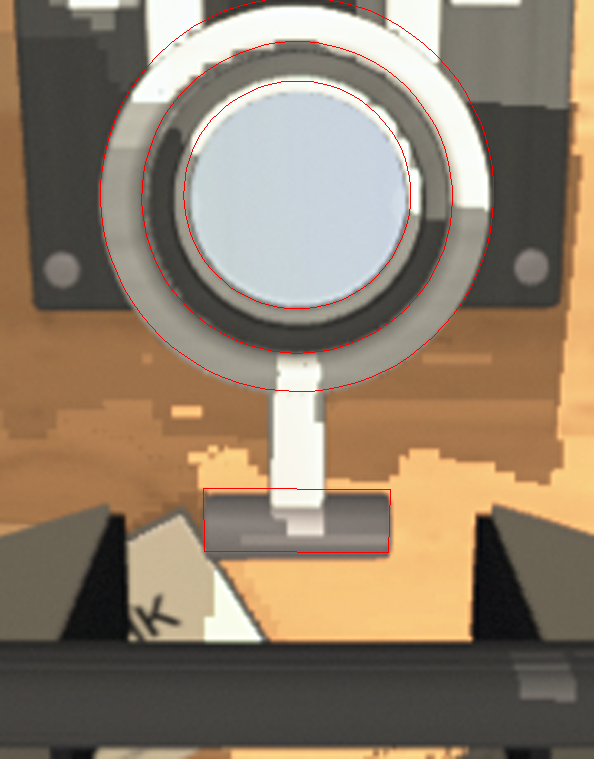

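Bar at crop (297,523), centred between the open fingers (inner edges 127 and 473). Descend and pinch.

```bash
python3 -m pendant '[[[0,0,0,0,0,0,-0.1],[0,0,10,0,0,0,-0.1],[0,0,20,0,0,0,-0.1],[0,0,28,0,0,0,-0.1],[0,0,32,0,0,0,-0.1],[0,0,32,0,0,0,-0.1],[0,0,32,0,0,0,0.1],[0,0,32,0,0,0,0.2],[0,0,32,0,0,0,0.3],[0,0,32,0,0,0,0.4],[0,0,32,0,0,0,0.6],[0,0,32,0,0,0,0.6]]]' 10; python3 - <<'E'
from ov import *
s=arm.observe();print(s['position'],s['ee_rot'],s['force'],s['ft_torque'],s['width']*92)
i=get_image("wrist")[:,:,::-1].copy();cv2.imwrite("pics/w12.png",i)
E
```

```text
clock: 13.3
position: [0.4418, 0.1304, 0.2224]
ee_rot: [3.141, 0.056, 0.0]
force: [-0.6, -0.2, 2.0]
width: 0.323
[0.44176873 0.13041561 0.22241707] [3.14107725e+00 5.60071387e-02 3.25544498e-04] [-0.57954547 -0.18021814  2.02632377] [-0.05405974  0.06651126  0.01816378] 29.751097586462762
```

View pics/w12.png

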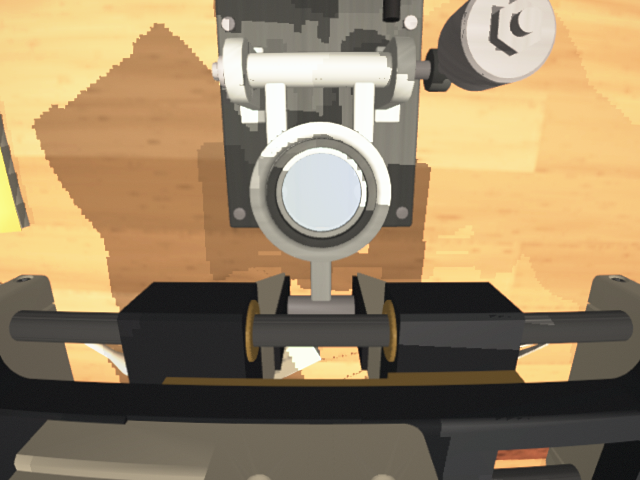

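```bash
python3 -c "
import numpy as np
a=[.005,.015,.035,.06,.09,.12,.15,.18,.21,.24,.27,.30,.33,.36,.39,.42,.45,.475,.49,.495]
for t in a: print(t,round(100*(1-np.cos(t)),1),round(-100*np.sin(t),1))"
```

```text
0.005 0.0 -0.5
0.015 0.0 -1.5
0.035 0.1 -3.5
0.06 0.2 -6.0
0.09 0.4 -9.0
0.12 0.7 -12.0
0.15 1.1 -14.9
0.18 1.6 -17.9
0.21 2.2 -20.8
0.24 2.9 -23.8
0.27 3.6 -26.7
0.3 4.5 -29.6
0.33 5.4 -32.4
0.36 6.4 -35.2
0.39 7.5 -38.0
0.42 8.7 -40.8
0.45 10.0 -43.5
0.475 11.1 -45.7
0.49 11.8 -47.1
0.495 12.0 -47.5
```

```bash
python3 -m pendant '[[[0,0,-0.5,0,0,0,0.6],[0,0,-1.5,0,0,0,0.6],[0.1,0,-3.5,0,0,0,0.6],[0.2,0,-6,0,0,0,0.6],[0.4,0,-9,0,0,0,0.6],[0.7,0,-12,0,0,0,0.6],[1.1,0,-14.9,0,0,0,0.6],[1.6,0,-17.9,0,0,0,0.6],[2.2,0,-20.8,0,0,0,0.6],[2.9,0,-23.8,0,0,0,0.6],[3.6,0,-26.7,0,0,0,0.6],[4.5,0,-29.6,0,0,0,0.6],[5.4,0,-32.4,0,0,0,0.6],[6.4,0,-35.2,0,0,0,0.6],[7.5,0,-38,0,0,0,0.6],[8.7,0,-40.8,0,0,0,0.6],[10,0,-43.5,0,0,0,0.6],[11.1,0,-45.7,0,0,0,0.6],[11.8,0,-47.1,0,0,0,0.6],[12,0,-47.5,0,0,0,0.6]]]'; python3 - <<'E'
from ov import *
s=arm.observe();print(s['position'],s['ee_rot'],s['force'],s['ft_torque'],s['width']*92)
i=get_image("wrist")[:,:,::-1].copy();cv2.imwrite("pics/w13.png",i)
i=get_image("scene")[:,:,::-1].copy();cv2.imwrite("pics/s13.png",i)
cv2.imwrite("pics/s13c.png",cv2.resize(i[140:280,180:340],None,fx=4,fy=4,interpolation=cv2.INTER_CUBIC))
for t in [.5,.51,.53,.555,.585,.615,.645,.675,.705,.735,.765,.795,.825,.855,.885,.91,.93,.945,.955,.96]:
  print(t,round(100*(np.cos(.495)-np.cos(t)),1),round(-100*(np.sin(t)-np.sin(.495)),1))
E
```

```text
clock: 15.85
position: [0.4537, 0.1309, 0.2699]
ee_rot: [3.141, 0.056, -0.0]
force: [0.4, 0.8, -1.0]
width: 0.325
[0.4536682  0.13087442 0.26985684] [ 3.14107612e+00  5.60913594e-02 -1.68176059e-04] [ 0.44182401  0.75070187 -0.95715524] [0.11697788 0.09235176 0.01959065] 29.882335696909603
0.5 0.2 -0.4
0.51 0.7 -1.3
0.53 1.7 -3.1
0.555 3.0 -5.2
0.585 4.6 -7.7
0.615 6.3 -10.2
0.645 8.1 -12.6
0.675 9.9 -15.0
0.705 11.8 -17.3
0.735 13.8 -19.6
0.765 15.9 -21.8
0.795 18.0 -23.9
0.825 20.1 -26.0
0.855 22.4 -28.0
0.885 24.7 -29.9
0.91 26.6 -31.4
0.93 28.2 -32.7
0.945 29.4 -33.5
0.955 30.2 -34.1
0.96 30.6 -34.4
```

View pics/w13.png

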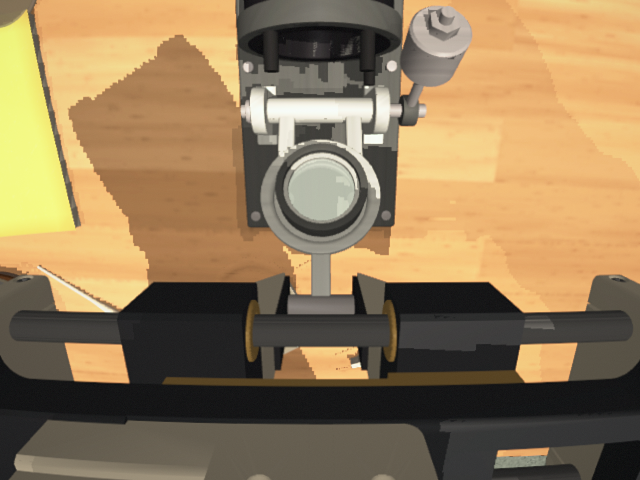

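View pics/s13c.png

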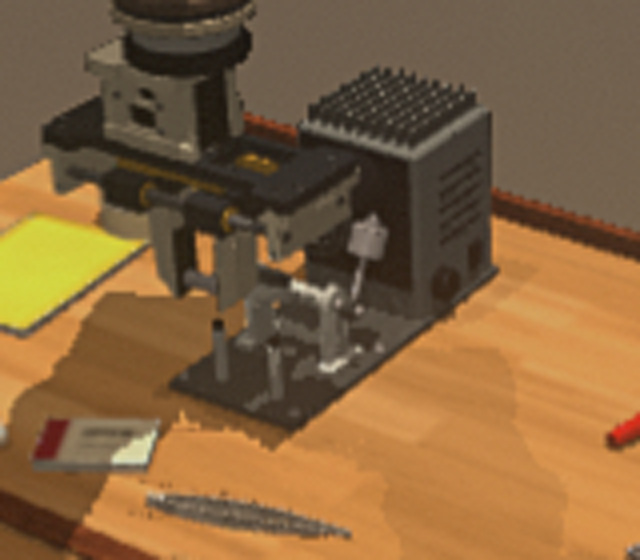

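The flap follows, the bar is unmoved in the grip (wrist (322,303)), and the filter is still seated. Next arc.

```bash
python3 -m pendant '[[[0.2,0,-0.4,0,0,0,0.6],[0.7,0,-1.3,0,0,0,0.6],[1.7,0,-3.1,0,0,0,0.6],[3,0,-5.2,0,0,0,0.6],[4.6,0,-7.7,0,0,0,0.6],[6.3,0,-10.2,0,0,0,0.6],[8.1,0,-12.6,0,0,0,0.6],[9.9,0,-15,0,0,0,0.6],[11.8,0,-17.3,0,0,0,0.6],[13.8,0,-19.6,0,0,0,0.6],[15.9,0,-21.8,0,0,0,0.6],[18,0,-23.9,0,0,0,0.6],[20.1,0,-26,0,0,0,0.6],[22.4,0,-28,0,0,0,0.6],[24.7,0,-29.9,0,0,0,0.6],[26.6,0,-31.4,0,0,0,0.6],[28.2,0,-32.7,0,0,0,0.6],[29.4,0,-33.5,0,0,0,0.6],[30.2,0,-34.1,0,0,0,0.6],[30.6,0,-34.4,0,0,0,0.6]]]'; python3 - <<'E'
from ov import *
s=arm.observe();print(s['position'],s['ee_rot'],s['force'],s['ft_torque'],s['width']*92)
i=get_image("wrist")[:,:,::-1].copy();cv2.imwrite("pics/w14.png",i)
i=get_image("scene")[:,:,::-1].copy();cv2.imwrite("pics/s14.png",i)
cv2.imwrite("pics/s14c.png",cv2.resize(i[140:280,180:340],None,fx=4,fy=4,interpolation=cv2.INTER_CUBIC))
E
```

```text
clock: 18.45
position: [0.4843, 0.132, 0.3042]
ee_rot: [-3.141, -0.056, -0.0]
force: [-0.2, 4.0, -0.6]
width: 0.323
[0.48430944 0.13202292 0.30422842] [-3.14099329e+00 -5.62079929e-02 -2.27014236e-05] [-0.16969677  3.98392574 -0.58023387] [ 0.84402949  0.13492992 -0.01184104] 29.744931212931757
```

View pics/w14.png

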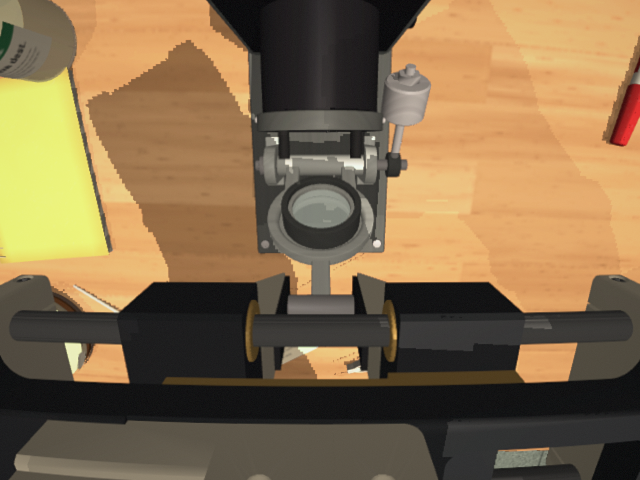

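View pics/s14c.png

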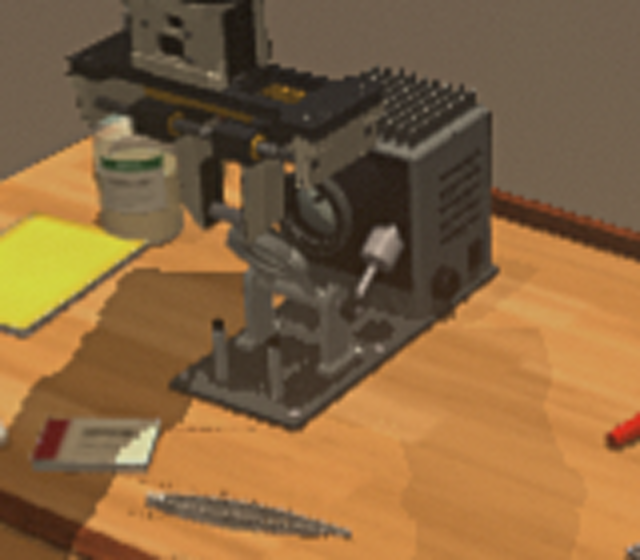

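```bash
python3 - <<'E'
from ov import *
s=arm.observe();i=cv2.imread("pics/w14.png");o=[]
for th in(.90,.96,1.02):
  overlay(i,"wrist",(250,130,135,190),3,(.5412,.1339,.034),"pics/a.png",s,th=th);o.append(cv2.imread("pics/a.png")[:,:])
cv2.imwrite("pics/c17.png",cv2.resize(np.hstack(o),(800,376),interpolation=cv2.INTER_AREA))
overlay(i,"wrist",(250,130,135,190),4,(.5412,.1339,.034),"pics/c18.png",s,th=.96)
E
```

```text
(no output)
```

View pics/c17.png

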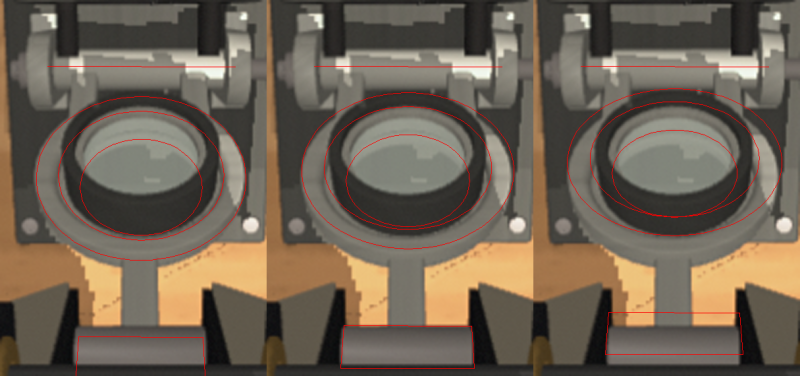

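View pics/c18.png

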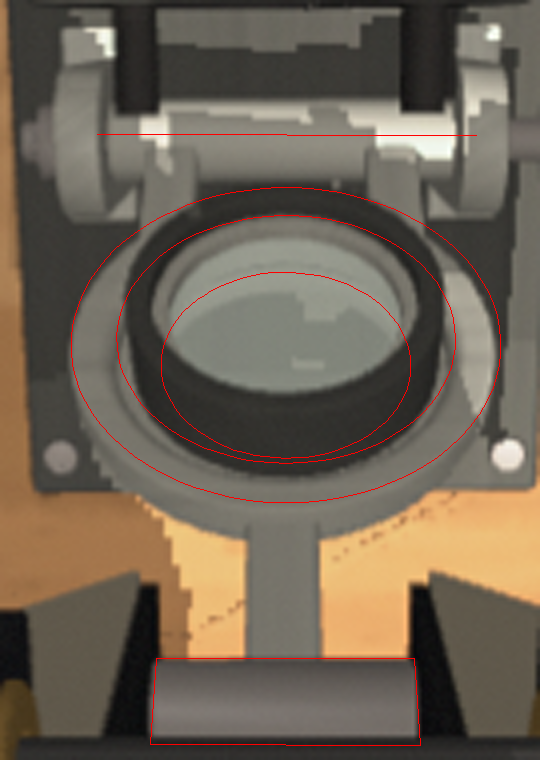

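```bash
python3 -c "
import numpy as np
for t in [.965,.975,.99,1.005,1.02,1.032,1.042,1.047,1.05]:
  print(t,round(100*(np.cos(.96)-np.cos(t)),1),round(-100*(np.sin(t)-np.sin(.96)),1))"
```

```text
0.965 0.4 -0.3
0.975 1.2 -0.9
0.99 2.5 -1.7
1.005 3.7 -2.5
1.02 5.0 -3.3
1.032 6.0 -3.9
1.042 6.9 -4.4
1.047 7.3 -4.7
1.05 7.6 -4.8
```

```bash
python3 -m pendant '[[[0.4,0,-0.3,0,0,0,0.6],[1.2,-0.1,-0.9,0,0,0,0.6],[2.5,-0.2,-1.7,0,0,0,0.6],[3.7,-0.3,-2.5,0,0,0,0.6],[5,-0.4,-3.3,0,0,0,0.6],[6,-0.4,-3.9,0,0,0,0.6],[6.9,-0.4,-4.4,0,0,0,0.6],[7.3,-0.4,-4.7,0,0,0,0.6],[7.6,-0.4,-4.8,0,0,0,0.6],[7.6,-0.4,-4.8,0,0,0,0.6],[7.6,-0.4,-4.8,0,0,0,0.6]]]'; python3 - <<'E'
from ov import *
s=arm.observe();print(s['position'],s['ee_rot'],s['force'],s['ft_torque'],s['width']*92)
i=get_image("wrist")[:,:,::-1].copy();cv2.imwrite("pics/w15.png",i)
j=get_image("scene")[:,:,::-1].copy();cv2.imwrite("pics/s15.png",j)
cv2.imwrite("pics/s15c.png",cv2.resize(j[140:280,180:340],None,fx=4,fy=4,interpolation=cv2.INTER_CUBIC))
overlay(i,"wrist",(250,130,135,190),4,(.5412,.1339,.034),"pics/c19.png",s,th=1.05)
E
```

```text
clock: 19.92
position: [0.4918, 0.1325, 0.309]
ee_rot: [3.141, 0.056, -0.0]
force: [-1.2, 0.9, 0.8]
width: 0.326
[0.49180814 0.13249406 0.30899559] [ 3.14085053e+00  5.58575065e-02 -2.76842078e-04] [-1.22055201  0.88312221  0.80288845] [ 0.22396774  0.31423973 -0.03903533] 29.995485075756438
```

View pics/c19.png

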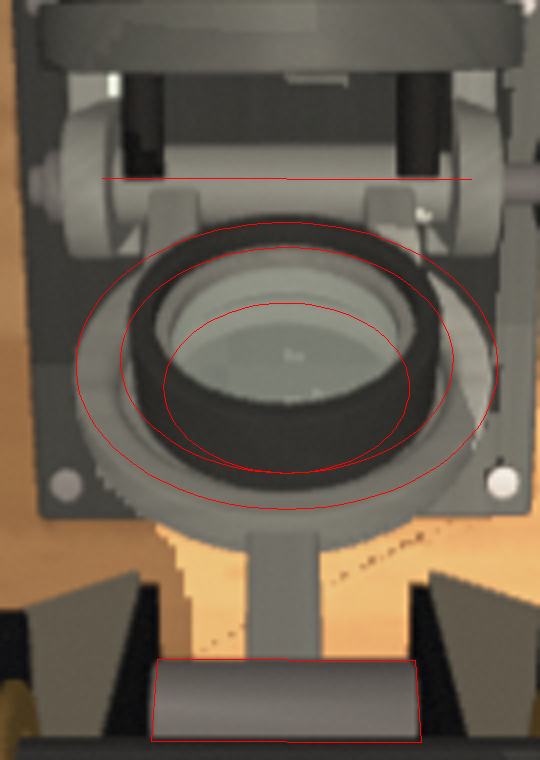

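View pics/s15c.png

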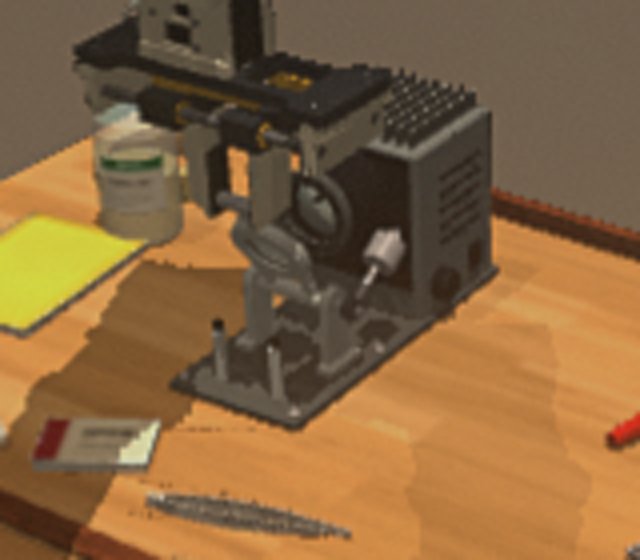

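Bar and hinge match the model at 1.05 rad, and the TCP displacement (50.0, 86.6 mm) gives 60°. One last look for stillness and the surroundings.

```bash
python3 -m pendant '[[[0,0,0,0,0,0,0.6],[0,0,0,0,0,0,0.6],[0,0,0,0,0,0,0.6],[0,0,0,0,0,0,0.6]]]'; python3 - <<'E'
from ov import *
s=arm.observe();print(np.abs(s['dq']).max(),s['position'])
t=get_image("top")[:,:,::-1];w=get_image("wrist")[:,:,::-1]
a=cv2.imread("pics/w12.png");b=cv2.imread("pics/w15.png")
o=np.hstack([x[265:325,270:375] for x in (a,b,w)])
cv2.imwrite("pics/f1.png",cv2.resize(o,None,fx=2.5,fy=2.5,interpolation=cv2.INTER_CUBIC))
cv2.imwrite("pics/f2.png",cv2.resize(t[130:330,110:450],None,fx=2.3,fy=2.3,interpolation=cv2.INTER_CUBIC))
E
```

```text
clock: 20.52
position: [0.4919, 0.1325, 0.309]
ee_rot: [3.141, 0.056, -0.0]
force: [-1.6, 0.6, 1.5]
width: 0.324
0.001533372511129362 [0.49186969 0.13251214 0.3090209 ]
```

View pics/f1.png

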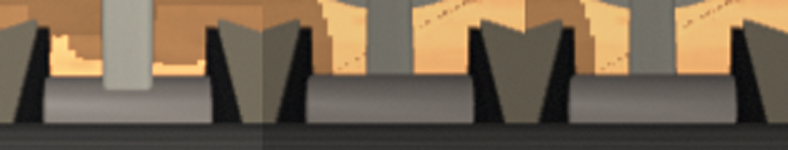

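View pics/f2.png

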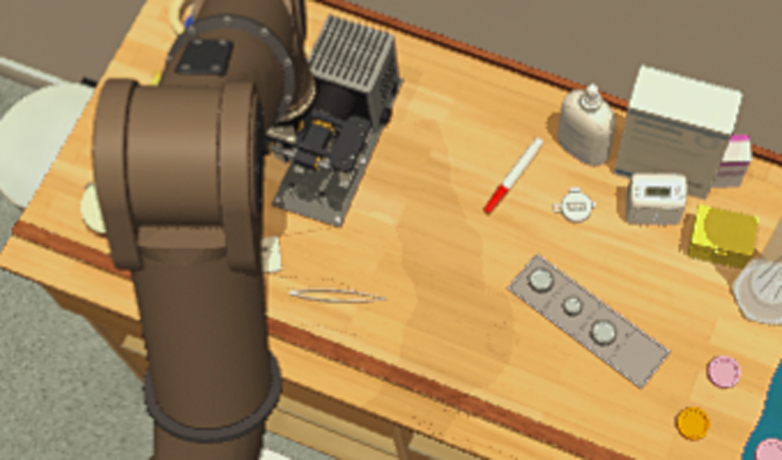

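The bar sits at the same place in the grip as at pinching (bar rows equal in all three crops). Nothing is moving, and the other filters and bystanders in view are unmoved. Handing in.

```bash
python3 -c "
from cell import arm
print(arm.sign_off())"
```

```text
the job is handed in; nothing more can be done
None
```

The large filter lies in the seat of the lamp's flap. I swung the flap up by its cross bar to about 60° and am holding it there, pinched over the bar's two ends with a set grip of 10 N. The job was handed in at about 20.6 s.

**Placing the filter:** I took the 42 mm filter from the end compartment and lowered it until about 4 N of contact showed. After release, the wrist picture showed it centred in the ring, and the scene picture showed it lying level.

**Last checks:**
- **Angle:** The arm moved 50.0 mm forward and 86.6 mm up, which gives 1.047 rad. The model drawn over the wrist picture matches at 1.05.
- **Grip and stillness:** The bar had not shifted in the grip since pinching. The joints were still, and the residual force was about 2 N.
- **Surroundings:** The other three filters, pen, counter, forceps and the pink and orange discs are where they were. The arm hid the pipette and part of the lens tissue in that last top view. The tissue still looked in place in the scene picture just before.

**Disagreements and contacts:**
- The cameras differed by 2–4 mm on the filter's position, so I aligned the filter and the seat in the same wrist pictures.
- There was an unexplained upward reading of about 5.6 N when I gripped the filter in the tray.
- A side push of about 4 N built up partway through the swing. A 0.4 mm sideways shift relieved it.

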